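# Tip the wipes carton into its taped bay

### The job

Clear the taped rectangle on the bench by pushing the metal tube block sideways out of it along the bench until it is wholly outside the tape. Then push the standing carton near its top, on the face with the dispensing slot, so that it topples away from you and comes down lying inside the taped rectangle with the slot facing up; it must fall into the rectangle, not be slid in afterwards. Only push with the fingers, do not lift anything or tip the block over, leave every other thing where it stands, and finish with the hand clear.

Things in the scene. Friction and masses are not known exactly. Their poses are not given: they have to be found in the camera images.
- bay: Rectangle of black tape stuck flat on the bench (under 1 mm thick, nothing to bump into). Outer size 220 mm along its x axis by 170 mm along its y axis, tape 12 mm wide. Origin at its centre on the bench; its x axis points along its long side, away from the robot (within about 0.45 rad of the robot's own forward direction).
- carton_centre (a point): Centre of the plain brown cardboard carton (closed, rigid, 0.13 to 0.25 kg): 50 mm along its x, 100 mm along y, 140 mm tall along z, so this point is 70 mm up while it stands. It stands across the tape at the bay's near end, its x axis pointing into the bay within 0.12 rad of the bay's x. The face towards the robot (-x) has the black dispensing slot.
- carton: The same carton; origin at the middle of its foot. Pushed along its x at 100 mm height or more it tips about its far foot edge (about 25 mm inside the tape's outer edge) and falls by itself once leaned 0.35 rad; its centre then rests about 95 mm further along x than it stood. Pushed low it slides. Lying slot up, its x axis points straight down.
- carton_corner_a (a point): Carton edge point: y = +50 mm, foot, half-way through its depth. The four corner points outline the carton (140 x 100 mm) once it lies.
- carton_corner_b (a point): Carton edge point: y = -50 mm, foot, half-way through its depth.
- carton_corner_c (a point): Carton edge point: y = +50 mm, top (140 mm above the foot), half-way through its depth.
- carton_corner_d (a point): Carton edge point: y = -50 mm, top, half-way through its depth.
- block_centre (a point): Centre of the plain aluminium tube block, 60 x 60 x 40 mm tall (so 20 mm above the bench), nine dark wells on top, 0.25 to 0.5 kg, loose on the bench inside the bay, turned up to 0.4 rad from it. It slides when pushed low on a side. The bench beside the bay (its +y and -y sides) is free up to 190 mm from the bay's centre.
- bottle: Bystander: white bottle with blue cap, 62 mm across, 150 mm tall, standing about 250 mm from the bay's centre to its +y side. Origin at its underside.
- tip_box: Bystander: blue pipette-tip box, 80 x 120 x 64 mm tall, about 265 mm from the bay's centre to its -y side. Origin at its underside.
- jar: Bystander: amber jar with white lid, 48 mm across, 58 mm tall, near the carton on its +y side. Origin at its underside.
- tape_roll: Bystander: roll of pale tape lying flat, 68 mm across, 22 mm tall, near the carton on its -y side. Origin at its underside.
- beaker: Bystander: small glass beaker, 56 mm across, 65 mm tall, beyond the far end of the bay. Origin at its underside.
- slide_box: Bystander: grey slide box, 35 x 85 x 30 mm tall, beyond the far end of the bay. Origin at its underside.

How it is judged:
By the outcome, as a careful person would: the job done as asked, in the order asked, and still so for the second after the job is handed in, with the robot touching nothing.
It also fails if it takes over 48 s, if anything falls off the work surface, if the arm or the gripper's body presses on something with over 40 N, if the wrist force passes 120 N, or if a joint passes its speed limit or range.

### The arm

A 6-joint arm with a two-finger parallel gripper is mounted at the origin on the work surface. World frame = base frame: x ahead of the robot, y to its left, z up, the work surface at z = 0. Lengths are in mm, angles in rad, forces in N, time in s.
With the tool pointing down it reaches from about 325 to 875 mm from the base axis. Payload 4.4 kg.
Tool frame: the origin (TCP) lies midway between the tips of the shut fingers; the grasp point (between the pads) lies 19 mm behind it (ctrl.tcp_to_grasp is the distance from the TCP to the grasp point, in mm); z points along the fingers, y is the direction in which the jaws open and shut (so a half turn about z gives the same grasp; the last joint's range is limited). The gripper opens to 85 mm and grips with 20 to 120 N. Pads are 22 mm wide; open, the fingers measure 114 mm over their backs; the gripper's body (76 mm by 85 mm) begins 54 mm behind the grasp point. The pads swing forward as they close: fully open they stand 13 mm farther back than shut.
Start: joints at [-1.278, 0.207, 1.542, -0, 1.393, -0.15], TCP at [246.359, -519.552, 231.282] pointing down, gripper open.
Joint ranges: [-2.73, 2.73], [-0.86, 2.22], [0.23, 2.46], [-1.11, 4.25], [0.08, 2.63], [-2.82, 2.82]. Speed limits (rad/s): [2.79, 2.79, 3.14, 3.14, 3.14, 3.14].

### API

Orientations are given as a rotation vector (axis times angle).
In Python, from cell import ctrl gives the robot as it stands.
- The arm moves only by the tool arm_command, never from a script. Its argument "steps" is a list that holds one entry, the list of rows, each a list of 6 numbers: the shift along the tool's x, y, z in m, then the turn, a rotation vector about the tool's x, y, z in rad. A call has 1 to 20 rows; each row is the pose to reach, as a shift and turn from the pose commanded when the call began, along the tool's axes at that moment; what a row does not reach only later rows make up. A row lasts 1/12 s, in which the tool goes at most 41.7 mm and 7.16 degrees, less where a joint would pass 70% of its speed; a pose out of reach is approached as far as the arm can. A call with a gripper value outside its range is refused whole. "claw" is the finger opening in m, from 0 to 0.0854, set as the call begins (left out, the last holds). The fingers move at their own pace and stop on an object; "grip_force" is the grip in N (left out, the last holds). Time passes only in rows, so rows that repeat a pose let the fingers close. It gives the time, the measured TCP pose, the force and the opening at its end, in the units of the state.
- ctrl.get_obs(): the state, without advancing time (a new reading comes with each control period).
- ctrl.snapshot(name): name is "scene" or "side" or "wrist"; returns a dict with "pixels" (480x640x3 uint8, red, green, blue), "mtx" (3x3 intrinsics, pixels), "rvec" (rotation vector, rad) and "tvec" (3), from world to camera coordinates, as OpenCV has them. Camera axes: x right, y down, z forward; pixel columns grow to the right and rows downward; lengths in mm; the calibration is good to about 2 mm. The wrist camera is an equidistant fisheye: a pixel r from the principal point sees the ray r / f radians off the axis. A picture is of the moment at which its call begins. There is no depth.
- ctrl.finish_job(): hands the job in, once; it reports no verdict.
Trained networks look in a picture, given as the dict that the camera call returned (one of the last four; its "shot" number tells which), for a name from the list of things; names that differ only in an ending like _2 or _b are one class to them, and where a whole thing is asked for, a point or a joint stands for the part that bears it (a point fixed in the world has none). Each returns a list of dicts, best first, with "score" (0 to 1); they miss things now and then, are a little off and sometimes report something else, mostly with a low value. They report only what shows in the picture. A call takes as long as a camera call.
- ctrl.trace(picture, thing): "mask" (480x640 bool, what is visible of it) and "bbox" ([left, top, right, bottom] in pixels, round what is visible of it).
- ctrl.place_of(picture, thing): "location" ([column, row] in pixels: a listed point, or the origin of a listed thing).
The state is a dict: "time": time; "q": joint angles; "dq": joint speeds; "joint_efforts": joint torques, N m; "ee_pos": TCP position; "ee_rot": TCP orientation; "contact_force": force on the tool from outside, world axes, zero at the start; "moment": the same for the moment, N m; "width": finger opening in mm.
Only numpy, scipy, OpenCV 4.12 (cv2) and the standard library are available. Lean on these libraries where they do the work, as an engineer would, in place of code of your own. Each camera call takes 0.05 s, during which the arm holds its last target. There are 200 camera calls.

## Working session

There is one attempt and no reset: what is moved stays moved. The work goes in short steps, Python scripts to look and compute and a tool call to move; the robot and the scene stay as the last step left them, time stands still between calls to the robot, and variables do not carry over. Pictures are saved under pics/ and viewed, about 8 in all and at most 12, crops included, and the job is handed in when it is done.

Besides the shell and the picture viewer there is one more tool, called after "Call:" as name(argument=value, ...) on one line, values as JSON. arm_command: Moves the arm, as the interface text tells. Its arguments: {"type":"object","properties":{"steps":{"type":"array"},"claw":{"type":"number"},"grip_force":{"type":"number"}},"required":["steps"]}

```bash
mkdir -p pics; ls
cat > h.py <<'E'
import numpy as np, cv2
from cell import ctrl
from scipy.spatial.transform import Rotation as R
def ray(s,uv):
    Rm=cv2.Rodrigues(np.array(s['rvec'],float))[0]; t=np.array(s['tvec'],float).ravel()
    K=np.array(s['mtx']); d=Rm.T@np.linalg.inv(K)@np.array([uv[0],uv[1],1.])
    return -Rm.T@t, d
def atz(s,uv,z):
    c,d=ray(s,uv); return (c+d*(z-c[2])/d[2])
def proj(s,P):
    return cv2.projectPoints(np.array(P,float).reshape(-1,1,3),np.array(s['rvec'],float),np.array(s['tvec'],float),np.array(s['mtx'],float),None)[0].reshape(-1,2)
def tri(ss,uvs):
    A=0;b=0
    for s,uv in zip(ss,uvs):
        c,d=ray(s,uv); d=d/np.linalg.norm(d); M=np.eye(3)-np.outer(d,d); A=A+M; b=b+M@c
    return np.linalg.solve(A,b)
def save(s,n): cv2.imwrite('pics/'+n,cv2.cvtColor(s['pixels'],cv2.COLOR_RGB2BGR))
E
python3 - <<'E'
from h import *
a=ctrl.snapshot('scene'); b=ctrl.snapshot('side')
save(a,'a.png'); save(b,'b.png')
Z=dict(bay=0,carton_centre=70,carton=0,block_centre=20,bottle=0,tip_box=0,jar=0,tape_roll=0,beaker=0,slide_box=0,carton_corner_a=0,carton_corner_b=0,carton_corner_c=140,carton_corner_d=140)
for n,z in Z.items():
    o=[]
    for s in (a,b):
        for r in ctrl.place_of(s,n)[:1 if 'corner' not in n else 4]:
            o.append((round(r['score'],2),np.round(r['location']).tolist(),np.round(atz(s,r['location'],z)[:2]).tolist()))
    print(n,o)
print(ctrl.get_obs())
for s in(a,b): print(ray(s,(320,240)))
E
```

```text
pics
bay [(0.75, [139.0, 354.0], [489.0, -297.0])]
carton_centre [(0.79, [208.0, 258.0], [463.0, -118.0]), (0.78, [406.0, 231.0], [476.0, -121.0])]
carton [(0.94, [407.0, 252.0], [469.0, -127.0])]
block_centre [(0.86, [277.0, 308.0], [599.0, -89.0]), (0.91, [358.0, 233.0], [588.0, -88.0])]
bottle [(0.92, [349.0, 244.0], [577.0, 132.0]), (0.64, [308.0, 298.0], [557.0, 137.0])]
tip_box [(0.81, [161.0, 436.0], [631.0, -361.0]), (0.72, [406.0, 186.0], [616.0, -355.0])]
jar [(0.79, [260.0, 229.0], [417.0, 45.0]), (0.88, [386.0, 304.0], [417.0, 41.0])]
tape_roll [(0.58, [139.0, 352.0], [485.0, -293.0]), (0.58, [432.0, 216.0], [492.0, -287.0])]
beaker [(0.78, [377.0, 335.0], [752.0, -8.0]), (0.78, [290.0, 228.0], [746.0, -10.0])]
slide_box [(0.78, [348.0, 394.0], [787.0, -127.0]), (0.78, [310.0, 202.0], [775.0, -125.0])]
carton_corner_a [(0.86, [222.0, 214.0], [327.0, 24.0]), (0.86, [183.0, 249.0], [349.0, -93.0]), (0.73, [235.0, 271.0], [466.0, -66.0]), (0.63, [197.0, 307.0], [481.0, -169.0]), (0.97, [406.0, 224.0], [528.0, -216.0]), (0.78, [412.0, 242.0], [478.0, -166.0]), (0.67, [424.0, 
[... 1269 characters left out ...]
 -1.22427228e-03, -8.34462035e-04,
       -1.11427612e-04,  6.91496405e-04]), 'joint_efforts': array([-5.60219396e-04, -3.83043087e+01, -2.91961849e+01, -3.13329892e-04,
        8.90710089e-04,  1.26595438e-05]), 'ee_pos': array([ 246.36197145, -519.56349676,  231.28076651]), 'ee_rot': array([ 3.06489569e+00,  6.89923659e-01, -1.50855064e-05]), 'contact_force': array([-0.96128604,  0.74791336, -0.0101508 ]), 'moment': array([ 0.03512675, -0.03889198,  0.0356241 ]), 'width': 85.25027176195013}
(array([1082.03862226, -543.81345688,  798.76229796]), array([-0.47539634,  0.55356426, -0.68389051]))
(array([ 74.6611596 , 698.37655546, 854.38239199]), array([ 0.46182396, -0.57297456, -0.67712147]))
```

View pictures.

View pics/a.png

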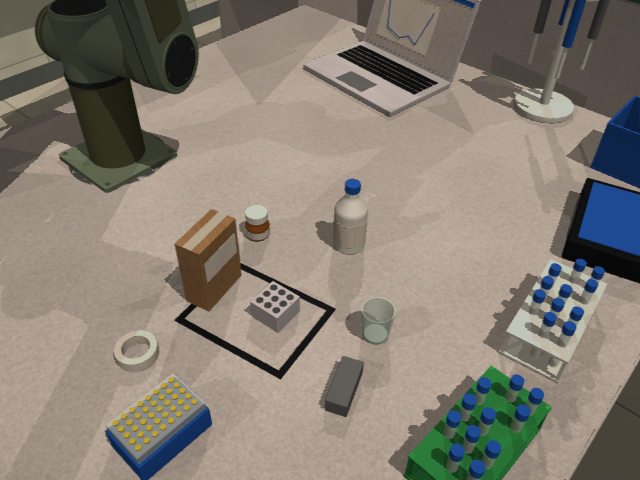

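View pics/b.png

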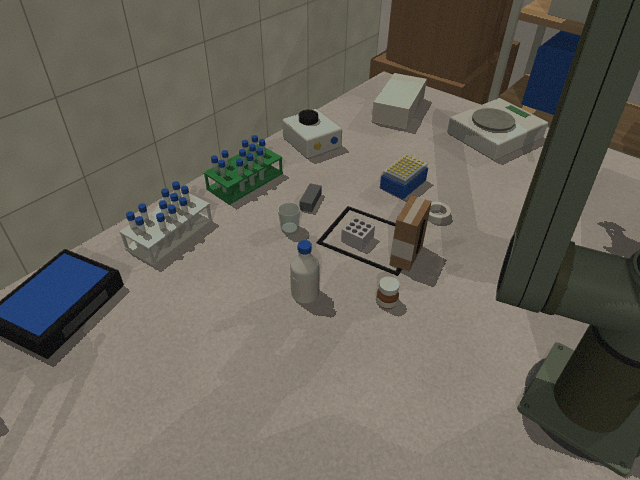

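```bash
cat >> h.py <<'E'
from scipy.optimize import minimize
def boxpts(x,y,yaw,L,W,H):
    c,s=np.cos(yaw),np.sin(yaw)
    return [[x+c*i*L/2-s*j*W/2,y+s*i*L/2+c*j*W/2,z] for i in(-1,1) for j in(-1,1) for z in(0,H)]
def hullmask(s,P):
    h=cv2.convexHull(proj(s,P).astype(np.float32)); m=np.zeros((480,640),np.uint8)
    cv2.fillConvexPoly(m,np.round(h*16).astype(np.int32),255,cv2.LINE_AA,4); return m/255.
def fitbox(ss,name,p0,dims):
    M=[]
    for s in ss:
        t=ctrl.trace(s,name)
        if t: print(name,'score',t[0]['score']); M.append((s,t[0]['mask'].astype(float)))
    f=lambda p:np.mean([1-(np.minimum(m,h).sum()/np.maximum(m,h).sum()) for s,m in M for h in [hullmask(s,boxpts(p[0],p[1],p[2]/100,*dims))]])
    r=minimize(f,[p0[0],p0[1],p0[2]*100],method='Nelder-Mead',options=dict(initial_simplex=[np.array([p0[0],p0[1],p0[2]*100])+d for d in([0,0,0],[6,0,0],[0,6,0],[0,0,12])]))
    return r.x*[1,1,.01],r.fun
def bayring(p):
    c,s=np.cos(p[2]),np.sin(p[2]); return lambda L,W:[[p[0]+c*i*L/2-s*j*W/2,p[1]+s*i*L/2+c*j*W/2,0] for i,j in((-1,-1),(1,-1),(1,1),(-1,1))]
def fitbay(ss,p0,ign=[]):
    D=[np.clip((90-s['pixels'].max(2).astype(float))/50,0,1) for s in ss]
    def f(p):
        p=[p[0],p[1],p[2]/100]; t=0
        for s,d in zip(ss,D):
            a,b=np.zeros((2,480,640),np.uint8); g=bayring(p)
            cv2.fillConvexPoly(a,np.round(proj(s,g(220,170))*16).astype(np.int32),255,cv2.LINE_AA,4)
            cv2.fillConvexPoly(b,np.round(proj(s,g(196,146))*16).astype(np.int32),255,cv2.LINE_AA,4)
            m=(a.astype(float)-b)/255; t+=(m*d).sum()/m.sum()
        return -t/len(ss)
    best=None
    for k in range(4):
        v=np.array([p0[0],p0[1],p0[2]*100]) if best is None else best.x
        r=minimize(f,v,method='Nelder-Mead',options=dict(initial_simplex=[v+np.array(d)*(1-2*(k%2)) for d in([0,0,0],[8,0,0],[0,8,0],[0,0,8])]))
        if best is None or r.fun<best.fun: best=r
    return best.x*[1,1,.01],best.fun
E
python3 - <<'E'
from h import *
a=ctrl.snapshot('scene'); b=ctrl.snapshot('side')
for uv in [(335,309),(280,377),(177,319)]: print('sc',atz(a,uv,0)[:2].round())
for uv in [(318,242),(348,208),(398,272)]: print('si',atz(b,uv,0)[:2].round())
for s in ([a],[b],[a,b]): print('bay',fitbay(s,(560,-95,.2)))
for s in ([a],[b],[a,b]): print(fitbox(s,'carton',(468,-121,.2),(50,100,140)))
for s in ([a],[b],[a,b]): print(fitbox(s,'block_centre',(594,-88,.2),(60,60,40)))
E
```

```text
sc [663. -12.]
sc [ 689. -175.]
sc [ 477. -210.]
si [657. -16.]
si [ 681. -170.]
si [449. -57.]
bay (array([ 5.67540602e+02, -1.11796471e+02,  1.67932762e-01]), np.float64(-0.7482507211027389))
bay (array([ 5.63991062e+02, -1.13408735e+02,  1.70708026e-01]), np.float64(-0.730443714084081))
bay (array([ 5.66795758e+02, -1.12210008e+02,  1.75960727e-01]), np.float64(-0.7127374630941011))
carton score 0.61
(array([ 4.68991380e+02, -1.19308796e+02,  2.78280442e-01]), np.float64(0.04049396351449153))
carton score 0.76
(array([ 4.66914584e+02, -1.19773668e+02,  2.61502394e-01]), np.float64(0.05563862847335099))
carton score 0.61
carton score 0.76
(array([ 4.66900256e+02, -1.18748669e+02,  2.63716462e-01]), np.float64(0.05284000367424502))
block_centre score 0.72
(array([ 5.92577393e+02, -8.78766276e+01,  6.82143274e-02]), np.float64(0.06545286833132902))
block_centre score 0.92
(array([ 5.90303041e+02, -8.82752767e+01,  1.54023183e-01]), np.float64(0.09442899992684173))
block_centre score 0.72
block_centre score 0.92
(array([ 5.92085996e+02, -8.91543041e+01,  8.99570732e-02]), np.float64(0.08579020583354757))
```

Call:
arm_command(steps=[[[0.478,-0.182,0,0,0,-1.257],[0.478,-0.182,0,0,0,-1.257],[0.478,-0.182,0,0,0,-1.257],[0.478,-0.182,0,0,0,-1.257],[0.478,-0.182,0,0,0,-1.257],[0.478,-0.182,0,0,0,-1.257],[0.478,-0.182,0,0,0,-1.257],[0.478,-0.182,0,0,0,-1.257],[0.478,-0.182,0,0,0,-1.257],[0.478,-0.182,0,0,0,-1.257],[0.478,-0.182,0,0,0,-1.257],[0.478,-0.182,0,0,0,-1.257],[0.478,-0.182,0,0,0,-1.257],[0.478,-0.182,0,0,0,-1.257],[0.478,-0.182,0,0,0,-1.257],[0.478,-0.182,0,0,0,-1.257],[0.478,-0.182,0,0,0,-1.257],[0.478,-0.182,0,0,0,-1.257]]], claw=0.03)

```text
time: 3.5
ee_pos: [599.4, -151.7, 231.4]
ee_rot: [2.076, 2.358, -0.001]
contact_force: [0.1, -0.1, 0.6]
width: 30.0
```

```bash
cat >> h.py <<'E'
def wz(s,uv,z):
    K=np.array(s['mtx'],float); p=np.array(uv,float).reshape(1,1,2)
    x=(p[0,0,0]-K[0,2])/K[0,0]; y=(p[0,0,1]-K[1,2])/K[1,1]; r=np.hypot(x,y)+1e-12
    d=np.array([np.sin(r)*x/r,np.sin(r)*y/r,np.cos(r)])
    Rm=cv2.Rodrigues(np.array(s['rvec'],float))[0]; t=np.array(s['tvec'],float).ravel()
    c=-Rm.T@t; d=Rm.T@d; return c+d*(z-c[2])/d[2]
def wproj(s,P): 
    return cv2.fisheye.projectPoints(np.array(P,float).reshape(-1,1,3),np.array(s['rvec'],float).reshape(3,1),np.array(s['tvec'],float).reshape(3,1),np.array(s['mtx'],float),np.zeros((4,1)))[0].reshape(-1,2)
E
python3 - <<'E'
from h import *
w=ctrl.snapshot('wrist'); o=ctrl.get_obs(); print(o['time'],o['ee_pos'],R.from_rotvec(o['ee_rot']).as_matrix().round(3).tolist(),o['width'],o['q'].round(2))
save(w,'w1.png')
for n,z in dict(block_centre=20,carton_centre=70,bay=0).items():
  for r in ctrl.place_of(w,n)[:1]: print(n,r['score'],r['location'],wz(w,r['location'],z))
im=w['pixels'].copy()
for P in (bayring((566.5,-112,.173))(220,170),boxpts(592,-89,.1,60,60,40),boxpts(467,-119,.26,50,100,140)):
  for u in wproj(w,P): cv2.circle(im,tuple(int(round(v)) for v in u),2,(255,0,0),-1)
cv2.imwrite('pics/w1.png',im[:,:,::-1])
E
```

```text
3.55 [ 599.5419976  -151.62630297  231.43868875] [[-0.126, 0.992, -0.0], [0.992, 0.126, -0.0], [-0.0, -0.0, -1.0]] 30.055882900420443 [-0.39  0.3   1.43 -0.    1.42 -0.51]
block_centre 0.68 [176.7, 7.0] [437.24134389  25.8128942   20.        ]
carton_centre 0.61 [174.2, 156.1] [ 470.08040561 -117.17122681   70.        ]
bay 0.56 [125.7, 103.8] [379.9780524  -74.77503809   0.        ]
```

View pics/w1.png

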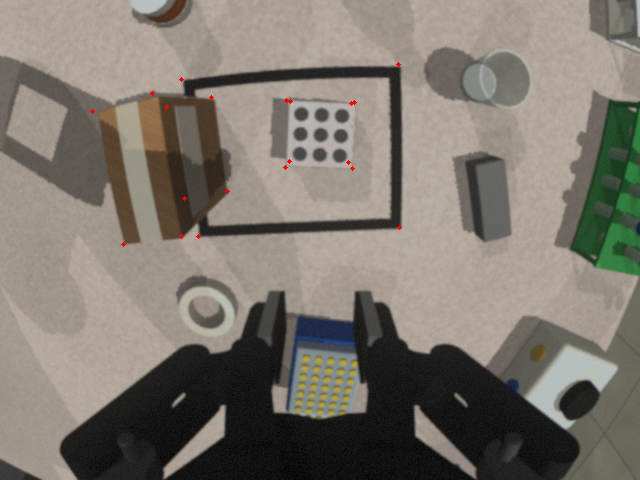

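Call:
arm_command(steps=[[[0,0,0.04,0,0,0],[0,0,0.08,0,0,0],[0,0,0.12,0,0,0],[0,0,0.16,0,0,0],[0,0,0.19,0,0,0],[0,0,0.21,0,0,0],[0,0,0.22,0,0,0],[0,0,0.22,0,0,0],[0,0,0.22,0,0,0]]])

```text
time: 4.45
ee_pos: [600.7, -150.6, 11.7]
ee_rot: [2.074, 2.359, 0.0]
contact_force: [0.5, -0.5, 1.7]
width: 29.9
```

Call:
arm_command(steps=[[[0.008,0,0,0,0,0],[0.016,0,0,0,0,0],[0.024,0,0,0,0,0],[0.032,0,0,0,0,0],[0.04,0,0,0,0,0],[0.048,0,0,0,0,0],[0.056,0,0,0,0,0],[0.064,0,0,0,0,0],[0.072,0,0,0,0,0],[0.08,0,0,0,0,0],[0.088,0,0,0,0,0],[0.096,0,0,0,0,0],[0.104,0,0,0,0,0],[0.112,0,0,0,0,0],[0.12,0,0,0,0,0],[0.127,0,0,0,0,0],[0.134,0,0,0,0,0],[0.139,0,0,0,0,0],[0.142,0,0,0,0,0],[0.143,0,0,0,0,0]]])

```text
time: 6.12
ee_pos: [581.5, -7.8, 11.1]
ee_rot: [-2.072, -2.36, 0.0]
contact_force: [-0.0, -2.7, 1.7]
width: 30.0
```

Call:
arm_command(steps=[[[-0.01,0,0,0,0,0],[-0.03,0,0,0,0,0],[-0.04,0,-0.03,0,0,0],[-0.04,0,-0.07,0,0,0],[-0.05,0,-0.11,0,0,0],[-0.08,0,-0.15,0,0,0],[-0.1,0,-0.18,0,0,0],[-0.13,0,-0.21,0,0,0],[-0.15,0,-0.22,0,0,0],[-0.15,0,-0.22,0,0,0],[-0.15,0,-0.22,0,0,0]]])

```text
time: 7.03
ee_pos: [601.2, -158.7, 231.7]
ee_rot: [2.077, 2.357, 0.002]
contact_force: [-0.2, 0.0, -0.8]
width: 29.6
```

Run:
```python
from h import *
w=ctrl.snapshot('wrist'); a=ctrl.snapshot('scene');b=ctrl.snapshot('side'); o=ctrl.get_obs(); print(o['time'],o['ee_pos'],o['q'].round(2))
save(w,'w2.png')
for s in (a,b):
  for r in ctrl.place_of(s,'block_centre')[:1]: print(r['score'],atz(s,r['location'],20))
for r in ctrl.place_of(w,'block_centre')[:2]: print(r['score'],r['location'],wz(w,r['location'],20))
for uv in [(99,112),(123,242),(153,95),(184,238)]: pass
```

```text
7.1833 [ 599.75382763 -155.93618394  228.84070855] [-0.39  0.31  1.42  0.    1.42 -0.52]
0.61 [581.73493401  30.71449931  20.        ]
0.68 [412.06817602  60.05228274  20.        ]
```

View pics/w2.png

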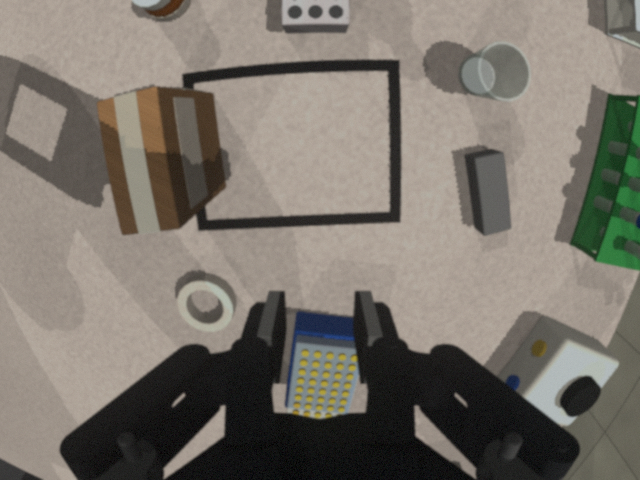

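Run:
```python
import h
from h import *
w=ctrl.snapshot('wrist');a=ctrl.snapshot('scene'); b=ctrl.snapshot('side')
op=h.proj
h.proj=lambda s,P: wproj(s,P) if s is w else op(s,P)
for s in ([w],[w,a],[w,a,b]): print(fitbox(s,'carton',(467,-119,.2),(50,100,140)))
for s in ([w],[a,b],[w,a,b]): print('bay',fitbay(s,(566,-112,.17)))
for uv in [(98,100),(121,234),(156,87),(182,228)]: print(wz(w,uv,140))
for uv in [(214,93),(226,187)]: print(wz(w,uv,0))
save(w,'w3.png'); im=cv2.resize(w['pixels'][60:260,70:270],(800,800))[:600]
```

```text
carton score 0.76
(array([ 4.68788636e+02, -1.19824509e+02,  2.20466250e-01]), np.float64(0.023164690827581658))
carton score 0.76
carton score 0.65
(array([ 4.68943583e+02, -1.19917468e+02,  2.35268016e-01]), np.float64(0.05910018842643061))
carton score 0.76
carton score 0.65
carton score 0.69
(array([ 4.68314498e+02, -1.19885871e+02,  2.43945181e-01]), np.float64(0.06640164741263554))
bay (array([ 5.68051846e+02, -1.10970566e+02,  1.68417316e-01]), np.float64(-0.6913970612779664))
bay (array([ 5.66438252e+02, -1.12310704e+02,  1.75215625e-01]), np.float64(-0.6830817973653329))
bay (array([ 5.67076699e+02, -1.11888462e+02,  1.73513234e-01]), np.float64(-0.6790575490152199))
[436.12121199 -74.04790414 140.        ]
[ 456.47454828 -169.72854783  140.        ]
[481.90256807 -64.84616492 140.        ]
[ 505.87740222 -158.8201155   140.        ]
[481.7334179  -64.18812138   0.        ]
[ 502.93267304 -160.00210073    0.        ]
```

Call:
arm_command(steps=[[[0.049,-0.186,-0.01,0,0,1.487],[0.049,-0.186,-0.01,0,0,1.487],[0.049,-0.186,-0.01,0,0,1.487],[0.049,-0.186,-0.01,0,0,1.487],[0.049,-0.186,-0.01,0,0,1.487],[0.049,-0.186,-0.01,0,0,1.487],[0.049,-0.186,-0.01,0,0,1.487],[0.049,-0.186,-0.01,0,0,1.487],[0.049,-0.186,-0.01,0,0,1.487],[0.049,-0.186,-0.01,0,0,1.487],[0.049,-0.186,-0.01,0,0,1.487],[0.049,-0.186,-0.01,0,0,1.487],[0.049,-0.186,-0.01,0,0,1.487],[0.049,-0.186,-0.01,0,0,1.487],[0.049,-0.186,-0.01,0,0,1.487],[0.049,-0.186,-0.01,0,0,1.487]]], claw=0.06)

```text
time: 9.12
ee_pos: [410.4, -132.6, 241.4]
ee_rot: [3.124, 0.336, 0.0]
contact_force: [0.9, -0.8, 0.4]
width: 60.3
```

Run:
```python
from h import *
w=ctrl.snapshot('wrist'); o=ctrl.get_obs(); print(o['time'],o['ee_pos'],R.from_rotvec(o['ee_rot']).as_matrix().round(3).tolist(),o['q'].round(2),o['width'])
im=w['pixels'].copy()
for P in (bayring((567,-111.7,.172))(220,170),boxpts(468.5,-119,.225,50,100,140)):
  for u in wproj(w,P): cv2.circle(im,tuple(int(round(v)) for v in u),2,(255,0,0),-1)
cv2.imwrite('pics/w4.png',im[:,:,::-1])
```

```text
9.1667 [ 410.42758319 -132.56170374  241.30570459] [[0.977, 0.212, 0.0], [0.212, -0.977, 0.0], [0.0, -0.0, -1.0]] [-0.51 -0.12  1.86  0.    1.4   0.84] 59.75822673856815
```

View pics/w4.png

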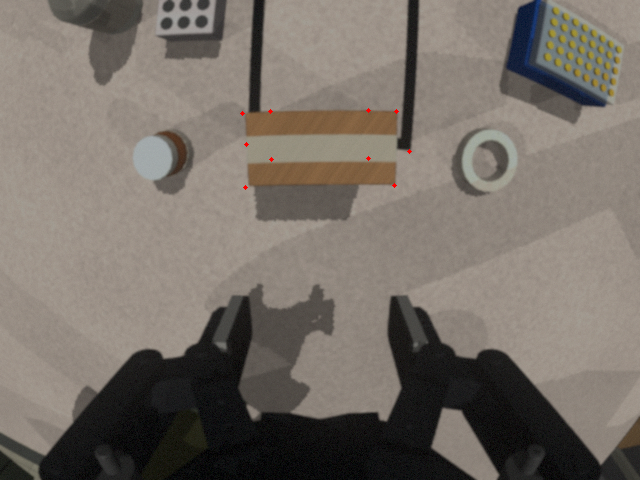

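Call:
arm_command(steps=[[[0,0,0.03,0,0,0],[0,0,0.06,0,0,0],[0,0,0.09,0,0,0],[0,0,0.11,0,0,0],[0,0,0.12,0,0,0],[0,0,0.123,0,0,0],[0,0,0.123,0,0,0],[0.008,0,0.123,0,0,0],[0.016,0,0.123,0,0,0]]])

```text
time: 9.92
ee_pos: [428.0, -129.9, 120.0]
ee_rot: [3.122, 0.333, 0.005]
contact_force: [0.3, -0.2, 0.0]
width: 60.0
```

Call:
arm_command(steps=[[[0.003,0,0,0,0,0],[0.006,0,0,0,0,0],[0.009,0,0,0,0,0],[0.012,0,0,0,0,0],[0.016,0,0,0,0,0],[0.02,0,0,0,0,0],[0.024,0,0,0,0,0],[0.028,0,0,0,0,0],[0.032,0,0,0,0,0]]])

```text
time: 10.67
ee_pos: [457.7, -122.3, 118.2]
ee_rot: [-3.124, -0.334, -0.0]
contact_force: [0.8, 0.4, 0.2]
width: 59.7
```

Run:
```python
from h import *
a=ctrl.snapshot('scene'); b=ctrl.snapshot('side'); o=ctrl.get_obs(); print(o['time'],o['ee_pos'],o['contact_force'])
im=np.hstack([a['pixels'][170:400,100:400],b['pixels'][150:380,280:540]])
cv2.imwrite('pics/t.png',cv2.resize(im,(800,int(230*800/560)))[:,:,::-1])
```

```text
10.7667 [ 458.07255665 -122.40878292  118.364491  ] [-0.08151902 -0.011111   -0.55678101]
```

View pics/t.png

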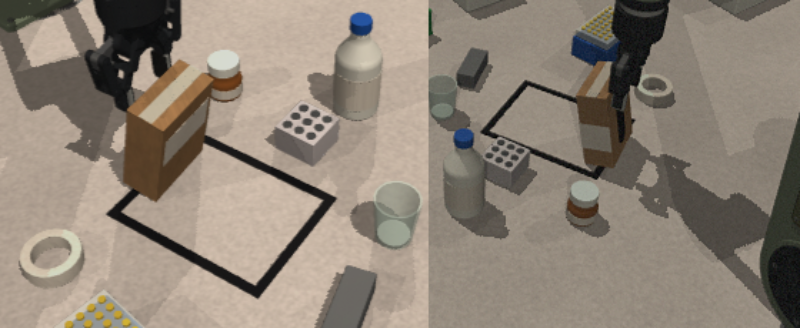

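Call:
arm_command(steps=[[[0.004,0,0,0,0,0],[0.008,0,0,0,0,0],[0.012,0,0,0,0,0],[0.016,0,0,0,0,0],[0.02,0,0,0,0,0],[0.024,0,0,0,0,0],[0.028,0,0,0,0,0],[0.032,0,0,0,0,0],[0.032,0,0,0,0,0],[0.032,0,0,0,0,0],[0.032,0,0,0,0,0],[0.032,0,0,0,0,0],[0.032,0,0,0,0,0],[0.032,0,0,0,0,0],[0.032,0,0,0,0,0]]])

```text
time: 12.02
ee_pos: [488.5, -115.7, 118.3]
ee_rot: [-3.124, -0.333, 0.0]
contact_force: [-0.5, -0.1, 0.6]
width: 60.0
```

Run:
```python
from h import *
a=ctrl.snapshot('scene'); b=ctrl.snapshot('side'); o=ctrl.get_obs(); print(o['time'],o['ee_pos'],o['contact_force'])
im=np.hstack([a['pixels'][170:400,100:400],b['pixels'][150:380,280:540]])
cv2.imwrite('pics/t2.png',cv2.resize(im,(800,int(230*800/560)))[:,:,::-1])
```

```text
12.1167 [ 488.56939464 -115.70976118  118.30934407] [-1.108463    0.31819831  0.68662032]
```

View pics/t2.png

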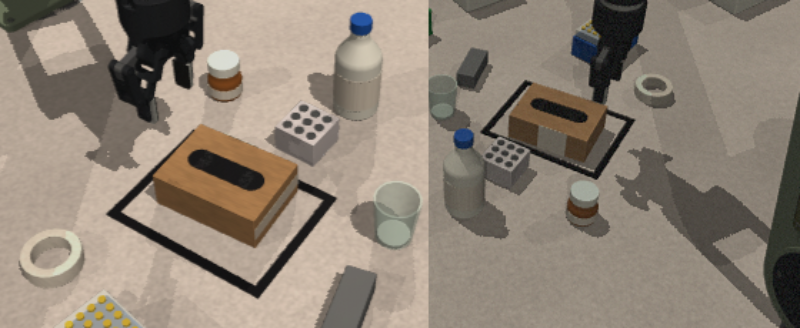

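The carton lies slot up inside the tape. I'll retract back and up, then check the poses from above.

Call:
arm_command(steps=[[[-0.02,0,-0.02,0,0,0],[-0.05,0,-0.05,0,0,0],[-0.07,0,-0.08,0,0,0],[-0.08,0,-0.11,0,0,0],[-0.08,0,-0.13,0,0,0],[-0.08,0,-0.14,0,0,0],[-0.08,0,-0.14,0,0,0],[-0.08,0,-0.14,0,0,0],[-0.08,0,-0.14,0,0,0]]])

```text
time: 12.87
ee_pos: [409.7, -132.0, 256.4]
ee_rot: [-3.122, -0.334, 0.004]
contact_force: [0.2, -0.4, -0.2]
width: 60.2
```

Run:
```python
import h
from h import *
w=ctrl.snapshot('wrist');a=ctrl.snapshot('scene'); b=ctrl.snapshot('side'); o=ctrl.get_obs(); print(o['time'],o['ee_pos'])
op=h.proj; h.proj=lambda s,P: wproj(s,P) if s is w else op(s,P)
B=(567,-111.7,.172); c,s_=np.cos(B[2]),np.sin(B[2])
loc=lambda x,y:((x-B[0])*c+(y-B[1])*s_,-(x-B[0])*s_+(y-B[1])*c)
for s in ([a],[w,a,b]):
  p,f=fitbox(s,'carton',(564,-97,.2),(140,100,50)); print(p,f,'rel',loc(p[0],p[1]),p[2]-B[2])
  print([np.round(loc(*q[:2])).tolist() for q in boxpts(*p,140,100,50)[::2]])
p,f=fitbox([a,b],'block_centre',(582,31,.13),(60,60,40)); print(p,f,[np.round(loc(*q[:2])).tolist() for q in boxpts(*p,60,60,40)[::2]])
im=w['pixels']; cv2.imwrite('pics/w5.png',im[:,:,::-1])
```

```text
13.0167 [ 409.68700546 -131.97372297  256.36992588]
carton score 0.86
[ 5.61842353e+02 -9.75312935e+01  2.04725906e-01] 0.05681299915125115 rel (np.float64(-2.6565233643732955), np.float64(14.842386739638169)) 0.0327259060999657
[[-71.0, -37.0], [-74.0, 63.0], [69.0, -33.0], [66.0, 67.0]]
carton score 0.91
carton score 0.86
carton score 0.96
[ 5.62853498e+02 -9.83228951e+01  2.23141985e-01] 0.048156611846505805 rel (np.float64(-1.7957835499166501), np.float64(13.88940502590112)) 0.05114198528540509
[[-69.0, -40.0], [-74.0, 60.0], [71.0, -32.0], [66.0, 67.0]]
block_centre score 0.7
block_centre score 0.56
[5.72483901e+02 3.36517765e+01 1.76461030e-01] 0.12240365361091443 [[0.0, 112.0], [0.0, 172.0], [60.0, 112.0], [60.0, 172.0]]
```

View pics/w5.png

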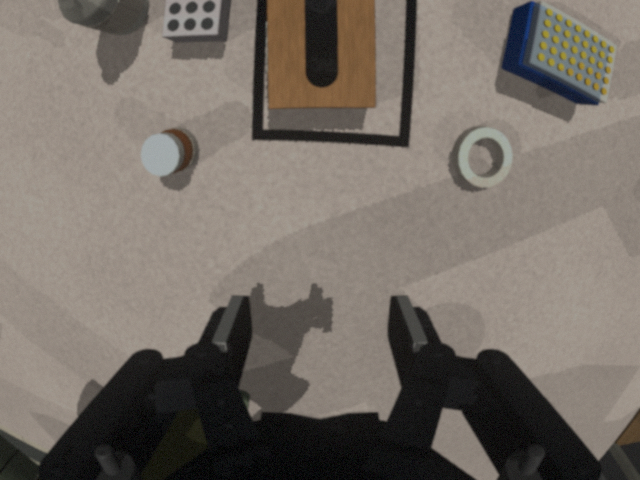

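```bash
python3 -c "
from cell import ctrl
print(ctrl.finish_job())"
```

```text
the job is handed in; nothing more can be done
None
```

The job is done and handed in at about 13 s on the robot's clock. I pushed the block out of the tape towards +y with two fingertips low on its side. Then I pushed the carton's slot face at about 120 mm height until it fell over on its own.

My last checks, after pulling the hand back and up to about z = 256 mm:

- **Carton:** it lies slot up. Its centre is about 2 mm short of the bay's centre along x and 14 mm to +y, turned about 0.05 rad. All four corners came out inside the inner edge of the tape, the tightest by about 6 mm in y.
- **Block:** it stands upright. Its nearest corner is at least 20 mm outside the tape.
- **Bystanders:** the ones in view (jar, tape roll, tip box, bottle, beaker, slide box) look unmoved in the pictures. I did not measure their positions again.

Some readings disagreed:

- **Block in the wrist camera:** the network's positions there were clearly wrong, so I ignored them.
- **Block's final position:** the outline fit in the last check was poor (12% mismatch) and differed by about 10 mm in x from the earlier reading. Both put the block well outside the tape.
- **Carton's yaw before the push:** estimates ranged from 0.21 to 0.28 rad. Where it came to rest fits about 0.22.

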